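Pack up a rest bar level with a support screw

TASK

The support screw on the levelling fixture is locked at a height you do not know. Choose those of the four steel packing blocks whose thicknesses add up as closely as possible to the screw's height above the packing pad, stack them squarely on the pad, and lay the rest bar centrally across the screw and the stack so that it lies level along the fixture. Leave the lock cylinder and the padlock where they are.

Things in the scene. Friction and masses are not known exactly. Their poses are not given: they have to be found in the camera images.
- fixture: Grey levelling fixture fixed on the worktop: base plate 60 (x) x 160 (y) x 12 mm. Origin: centre of its underside; z up, y along its length. A bare packing pad at y = +50 mm and a support screw at y = -50 mm stand on it, both on its centre line.
- pad (a point): Centre of the top of the bare steel packing pad (36 x 42 mm, its top 14 mm above the worktop), where packing blocks are stacked.
- screw_axis (a point): On the support screw's axis, at the height of the pad's top (NOT of the head). The screw (flat round head 24 mm across) rises from a 28 mm collar whose top is 26 mm above the worktop. It is rigid and locked at a height that differs every time and is not reported: head top 35 to 51 mm above the pad's top. Find it by lowering the shut fingers on it until they touch.
- middle (a point): Point half way between pad and support screw axis (50 mm from each), at the height of the top of the pad.
- rest_bar: Straight flat aluminium bar 30 (x) x 150 (y) x 10 (z) mm, 0.15 kg, with a thin dark line along its top. Origin: centre of its underside; y along its length, z up. It lies flat on the worktop to the right of the machine with the red handwheel.
- block_12: Plain steel packing block, 30 (x) x 36 (y) mm and 12 mm thick (z), with two small dark dimples on top. Origin: centre of its underside. The four blocks look alike but for their thickness: 12, 18, 24 and 30 mm.
- block_18: Plain steel packing block, 30 (x) x 36 (y) mm and 18 mm thick (z), with two small dark dimples on top. Origin: centre of its underside. The four blocks look alike but for their thickness: 12, 18, 24 and 30 mm.
- block_24: Plain steel packing block, 30 (x) x 36 (y) mm and 24 mm thick (z), with two small dark dimples on top. Origin: centre of its underside. The four blocks look alike but for their thickness: 12, 18, 24 and 30 mm.
- block_30: Plain steel packing block, 30 (x) x 36 (y) mm and 30 mm thick (z), with two small dark dimples on top. Origin: centre of its underside. The four blocks look alike but for their thickness: 12, 18, 24 and 30 mm.
- steel_cylinder: Bystander: grey lock cylinder lying on its side, 33 x 65 x 17 mm, between blocks and fixture; origin at the centre of its underside. Leave it.
- grey_padlock: Bystander: grey block padlock lying on its side, 41 x 53 x 24 mm, between blocks and fixture; origin at the centre of its underside. Leave it.
Not all that is in view belongs to the job. Leave any blue, orange or yellow look-alike of the block_24 alone.

How it is judged (in metres and radians):
At the end, for the whole second after the job is handed in: Bar at rest, level within 0.042 rad (heights matched to about 4 mm), along the fixture within 0.2 rad, centre within 15 mm of the middle between pad and screw and 30 mm or more above the pad, resting on a block that is centred on the pad within 12 mm and square within 0.3 rad (angle between the z axis of rest_bar and the z axis of fixture, either way round below 0.042 rad and angle between the y axis of rest_bar and the y axis of fixture, either way round below 0.2 rad and horizontal distance between rest_bar and middle below 0.015 m and z of rest_bar in the frame of pad above 0.03 m and ((contact force between rest_bar and block_12 above 0.1 N and horizontal distance between block_12 and pad below 0.012 m and angle between the y axis of block_12 and the y axis of fixture, either way round below 0.3 rad) or (contact force between rest_bar and block_18 above 0.1 N and horizontal distance between block_18 and pad below 0.012 m and angle between the y axis of block_18 and the y axis of fixture, either way round below 0.3 rad) or (contact force between rest_bar and block_24 above 0.1 N and horizontal distance between block_24 and pad below 0.012 m and angle between the y axis of block_24 and the y axis of fixture, either way round below 0.3 rad) or (contact force between rest_bar and block_30 above 0.1 N and horizontal distance between block_30 and pad below 0.012 m and angle between the y axis of block_30 and the y axis of fixture, either way round below 0.3 rad)) and linear speed of rest_bar below 0.02 m/s); the robot touches nothing.
It fails at once if the lock cylinder or the padlock is moved by more than 30 mm (distance of any of steel_cylinder, grey_padlock from where it was at the start of the episode above 0.03 m).
It also fails if it takes over 72 s, if anything falls off the work surface, if the arm or the gripper's body presses on something with over 40 N, if the wrist force passes 120 N, or if a joint passes its speed limit or range.

ROBOT

A 6-joint arm with a two-finger parallel gripper is mounted at the origin on a cart in front of the work surface, level with it; the furniture and walls round the work are solid. World frame = base frame: x ahead of the robot, y to its left, z up, the work surface at z = 0. Lengths are in m, angles in degrees, forces in N, time in s.
With the tool pointing down it reaches from about 0.275 to 0.775 m from the base axis. Payload 14.6 kg.
Tool frame: the origin (TCP) lies between the finger pads; the fingertips stand 14 mm ahead of it and the grasp point (between the pads) lies 5 mm behind it; z points along the fingers, y is the line along which they close (so a half turn about z gives the same grasp; the last joint's range is limited). The gripper opens to 85 mm and grips with 20 to 120 N. Pads are 22 mm wide; open, the fingers measure 114 mm over their backs; the gripper's body (76 mm by 85 mm) begins 54 mm behind the grasp point. The pads swing forward as they close: fully open they stand 13 mm farther back than shut.
Start: joints at [64.441, 15.075, -2.767, 72.158, 0, 81.102], TCP at [0.151, 0.503, 0.245] pointing down, gripper open.
Joint ranges: [-151.79, 151.79], [-50.71, 97.33], [-67.44, 78.34], [-121.81, 120.89], [-77.56, 73.72], [-180, 180]. Speed limits (degrees/s): [108.29, 108.29, 147.25, 159.86, 180, 180].

INTERFACE

Orientations are given as a 3x3 rotation matrix whose columns are the frame's x, y, z axes.
In Python, from station import ctrl gives the robot as it stands. The module is installed in compiled form; this text tells all that it offers.
- The arm moves only by the tool servo_tool, never from a script. Its argument "plan" is a list that holds one entry, the list of rows, each a list of 5 numbers: the shift along the world's x, y, z in m, then the turn about the world's z in degrees, then the finger opening in m, from 0 to 0.0854. In form: [[[tx, ty, tz, yaw, grip], ...]]. A call has 1 to 12 rows; each row is the pose to reach, as a shift and turn from the pose commanded when the call began; what a row does not reach only later rows make up. A row lasts 1/12 s, in which the tool goes at most 41.7 mm and 7.16 degrees, less where a joint would pass 70% of its speed; a pose out of reach is approached as far as the arm can. A call with a gripper value outside its range is refused whole. The fingers move at their own pace and stop on an object; the grip force is fixed at half the most. Time passes only in rows, so rows that repeat a pose let the fingers close. It gives the time, the measured TCP pose, the force, the opening and the grip force at its end, in the units of the state.
- ctrl.get_state(): the state, without advancing time (a new reading comes with each control period).
- ctrl.grab_frame(name): name is "scene" or "top"; returns a dict with "img" (420x560x3 uint8, blue, green, red), "mtx" (3x3 intrinsics, pixels), "R" (3x3) and "t" (3): a world point X has camera coordinates R X + t. Camera axes: x right, y down, z forward; pixel columns grow to the right and rows downward; lengths in m; the calibration is good to about 2 mm. A picture is of the moment at which its call begins. There is no depth.
- ctrl.close_job(): hands the job in; it is judged then, once.
The state is a dict: "time_s": time; "qpos": joint angles; "qvel": joint speeds; "joint_torque": joint torques, N m; "position": TCP position; "ee_rot": TCP orientation; "force": force on the tool from outside, world axes, zero at the start; "ft_torque": the same for the moment, N m; "grip_width": finger opening in m; "grip_force": force on a finger pad.
Only numpy, scipy, OpenCV 4.12 (cv2) and the standard library are available. Lean on these libraries where they do the work, as an engineer would, in place of code of your own. Each camera call takes 0.05 s, during which the arm holds its last target. There are 200 camera calls.

## Working session

There is one attempt and no reset: what is moved stays moved. The work goes in short steps, Python scripts to look and compute and a tool call to move; the robot and the scene stay as the last step left them, time stands still between calls to the robot, and variables do not carry over. Pictures are saved under pics/ and viewed, at most 10 in all, crops included, and the job is handed in when it is done.

Besides the shell and the picture viewer there is one more tool, called after "Request:" as name(argument=value, ...) on one line, values as JSON. servo_tool: Moves the arm, as the interface text tells. Its arguments: {"type":"object","properties":{"plan":{"type":"array"}},"required":["plan"]}

```bash
mkdir -p pics
cat > h.py <<'E'
import cv2,numpy as np
from station import ctrl
def cam(n): 
    f=ctrl.grab_frame(n); return f
def ray(f,u,v,z):
    d=f["R"].T@np.linalg.inv(f["mtx"])@np.array([u,v,1.]); c=-f["R"].T@f["t"]
    return c+d*(z-c[2])/d[2]
def proj(f,X):
    p=f["mtx"]@(f["R"]@np.array(X,float)+f["t"]); return p[:2]/p[2]
E
python3 - <<'E'
from h import *
for n in("top","scene"):
    f=cam(n); cv2.imwrite(f"pics/{n}0.png",cv2.resize(f["img"],(800,600),interpolation=cv2.INTER_CUBIC)); print(n,-f["R"].T@f["t"],f["R"].round(2).tolist(),f["mtx"][0,0])
    np.savez(n+".npz",**f)
s=ctrl.get_state();print(s["time_s"],s["position"],s["ee_rot"],s["grip_width"])
E
```

```text
top [ 0.44655027 -0.04358694  1.24541213] [[-0.02, -1.0, -0.02], [-0.98, 0.02, -0.18], [0.18, 0.02, -0.98]] 387.0962673312338
scene [0.00480987 0.91200377 0.88376666] [[-0.82, -0.57, -0.0], [-0.33, 0.48, -0.81], [0.46, -0.67, -0.58]] 454.84381462665135
0.1 [0.1504406  0.50277146 0.24489389] [[-9.58016211e-01  2.86713800e-01 -3.67857616e-04]
 [ 2.86714009e-01  9.58015887e-01 -7.97911625e-04]
 [ 1.23641166e-04 -8.69882205e-04 -9.99999614e-01]] 0.08524740680570693
```

View pics/top0.png

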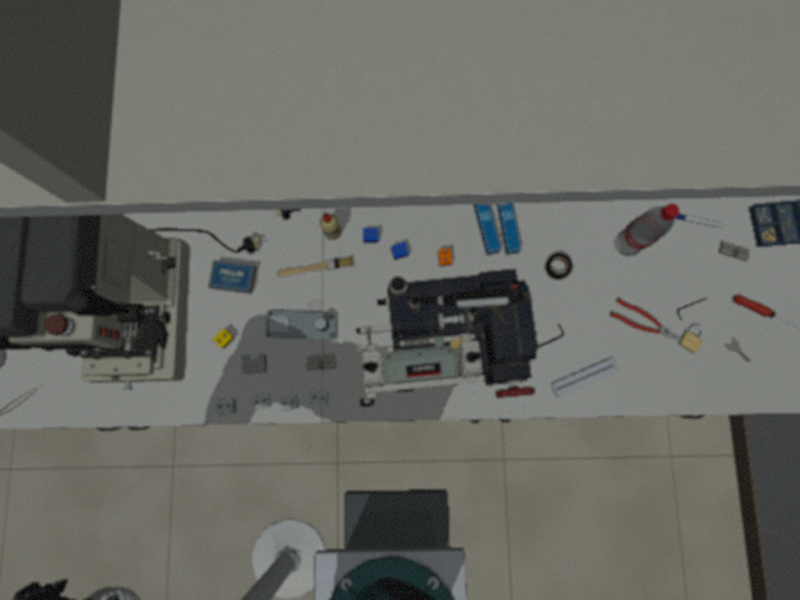

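View pics/scene0.png

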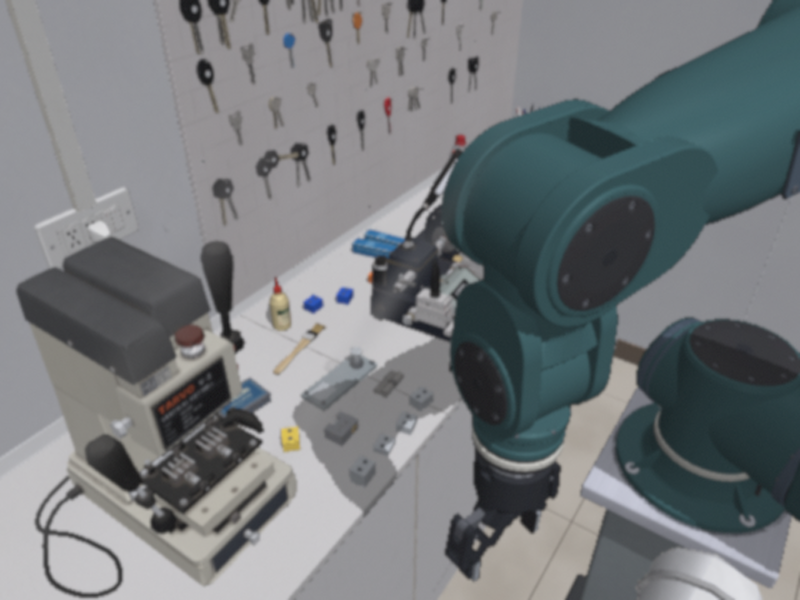

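The top view shows the four blocks near (225..318, 402), the padlock at (254,363), the cylinder at (321,362), the fixture at (302,324) with its screw at the right, and the bar at (584,376). I'll enlarge these regions.

Run:
```python
from h import *
t=np.load("top.npz")["img"]; s=np.load("scene.npz")["img"]
def e(i,g=1.6): return np.clip(i.astype(float)*g,0,255).astype(np.uint8)
a=cv2.resize(t[210:297,140:250],None,fx=5,fy=5,interpolation=cv2.INTER_CUBIC) # 550x435
b=cv2.resize(t[240:285,375:445],None,fx=3,fy=3,interpolation=cv2.INTER_CUBIC)
out=np.zeros((600,800,3),np.uint8); out[:435,:550]=e(a); out[440:575,:210]=b
cv2.imwrite("pics/topc.png",out)
c=cv2.resize(s[240:345,205:310],None,fx=5.5,fy=5.5,interpolation=cv2.INTER_CUBIC)
cv2.imwrite("pics/scc.png",e(c))
```

```text
(no output)
```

View pics/topc.png

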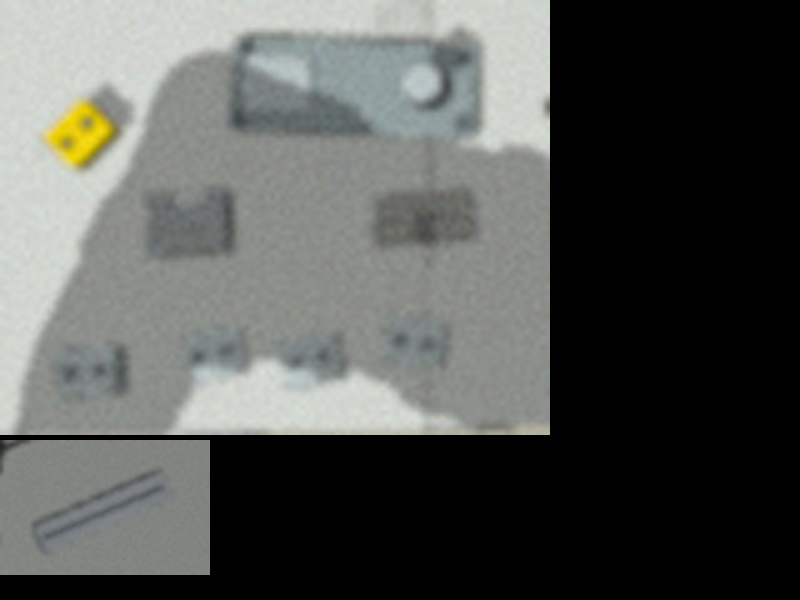

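View pics/scc.png

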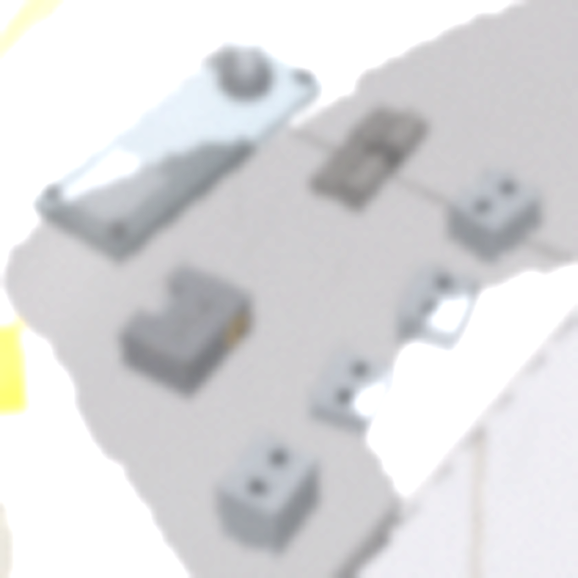

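In the crops, top-view dimple midpoints are (84,371), (214,353), (309,357), (415,344). The matching scene ones are (269,472), (352,382), (436,293), (496,197). The screw head is at (426,83), and the fixture's top-edge corners are about (237,38), (480,40), (478,133), (235,128). I'll triangulate.

Run:
```python
from h import *
from scipy.optimize import least_squares
T=dict(np.load("top.npz"));S=dict(np.load("scene.npz"))
tu=lambda u,v:(140+(u+.5)/5-.5,210+(v+.5)/5-.5)
su=lambda u,v:(205+(u+.5)/5.5-.5,240+(v+.5)/5.5-.5)
def tri(a,b):
    r=least_squares(lambda X:np.r_[proj(T,X)-a,proj(S,X)-b],[.45,.2,.02]);return r.x,r.fun
for n,a,b in [("b1",(84,371),(269,472)),("b2",(214,353),(352,382)),("b3",(309,357),(436,293)),("b4",(415,344),(496,197)),("screw",(426,83),(243,68))]:
    x,f=tri(tu(*a),su(*b));print(n,x.round(4),f.round(2))
for n,a,b in [("b1",(70,372),(98,370)),("b2",(198,356),(230,350)),("b3",(296,360),(322,355)),("b4",(400,342),(430,346))]:
    p,q=ray(T,*tu(*a),.02),ray(T,*tu(*b),.02);d=p-q;print(n,"dimple axis",d.round(4),np.degrees(np.arctan2(d[0],d[1])).round(1))
for c in [(237,38),(480,40),(478,133),(235,128)]: print("fixc",ray(T,*tu(*c),.012).round(4))
bu=lambda u,v:(375+(u+.5)/3-.5,240+(v-440+.5)/3-.5)
for c in [(33,522),(162,470),(170,492),(44,550),(45,538),(160,488)]: print("bar",ray(T,*bu(*c),.01).round(4))
for n,c,z in [("lock",(190,223),.024),("cyl",(427,218),.017)]: print(n,ray(T,*tu(*c),z).round(4))
```

```text
b1 [0.4615 0.3532 0.0323] [ 0.  0. -0. -0.]
b2 [0.4715 0.2773 0.0134] [-0.05 -0.09  0.08  0.01]
b3 [0.4671 0.2153 0.0207] [ 0.03  0.05 -0.05 -0.01]
b4 [0.475  0.1487 0.0257] [-0.21 -0.39  0.38  0.06]
screw [0.6382 0.1416 0.0247] [ 0.06  0.1  -0.1  -0.02]
b1 dimple axis [-0.0009  0.0176  0.    ] -2.8
b2 dimple axis [-0.0033  0.0201  0.    ] -9.3
b3 dimple axis [-0.0027  0.0163  0.    ] -9.6
b4 dimple axis [0.0029 0.0189 0.    ] 8.7
fixc [0.6731 0.2671 0.012 ]
fixc [0.6679 0.1087 0.012 ]
fixc [0.6072 0.1101 0.012 ]
fixc [0.6142 0.2672 0.012 ]
bar [ 0.4987 -0.3644  0.01  ]
bar [ 0.5501 -0.5038  0.01  ]
bar [ 0.5268 -0.51    0.01  ]
bar [ 0.4694 -0.3738  0.01  ]
bar [ 0.4818 -0.3758  0.01  ]
bar [ 0.5313 -0.5     0.01  ]
lock [0.5526 0.2915 0.024 ]
cyl [0.5529 0.1421 0.017 ]
```

The triangulated top heights identify the blocks left to right as 30, 12, 18 and 24 mm. I'll move over the screw with the fingers shut and probe it.

Request:
servo_tool(plan=[[[0.03,-0.025,0,-7,0],[0.06,-0.05,0,-14,0],[0.09,-0.075,0,-21,0],[0.12,-0.1,0,-28,0],[0.15,-0.125,0,-35,0],[0.18,-0.15,0,-42,0],[0.21,-0.17,0,-49,0],[0.24,-0.19,0,-56,0],[0.27,-0.21,0,-63,0],[0.3,-0.23,0,-70,0],[0.33,-0.25,0,-75,0],[0.36,-0.27,0,-75,0]]])

```text
time_s: 1.1
position: [0.5117, 0.2315, 0.2451]
ee_rot: [[0.035, 0.999, -0.0], [0.999, -0.035, -0.0], [-0.0, -0.0, -1.0]]
force: [-0.5, 0.9, -0.0]
grip_width: 0.0001
grip_force: 0.0
```

Request:
servo_tool(plan=[[[0.03,-0.025,0,0,0],[0.06,-0.05,-0.02,0,0],[0.09,-0.07,-0.04,0,0],[0.12,-0.085,-0.06,0,0],[0.127,-0.088,-0.09,0,0],[0.127,-0.088,-0.1,0,0],[0.127,-0.088,-0.11,0,0],[0.127,-0.088,-0.11,0,0],[0.127,-0.088,-0.11,0,0]]])

```text
time_s: 1.85
position: [0.6369, 0.1457, 0.1363]
ee_rot: [[0.028, 1.0, 0.0], [1.0, -0.028, 0.0], [0.0, 0.0, -1.0]]
force: [0.4, 0.4, 0.1]
grip_width: 0.0001
grip_force: 0.0
```

Run:
```python
from h import *
s=ctrl.get_state();print(s["time_s"],s["position"],s["ee_rot"][:,1],s["force"],s["qpos"])
T=cam("top");np.savez("top1.npz",**T);S=cam("scene");np.savez("scene1.npz",**S)
print(proj(T,s["position"]),proj(S,s["position"]+[0,0,-.014]))
out=np.zeros((600,800,3),np.uint8)
e=lambda i:np.clip(i.astype(float)*1.4,0,255).astype(np.uint8)
out[:400,:400]=e(cv2.resize(T["img"][190:270,170:250],(400,400),interpolation=cv2.INTER_CUBIC))
out[:400,400:]=e(cv2.resize(S["img"][220:300,200:280],(400,400),interpolation=cv2.INTER_CUBIC))
cv2.imwrite("pics/probe.png",out)
```

```text
1.85 [0.63691449 0.14571913 0.13632515] [ 9.99608853e-01 -2.79631327e-02  4.52808198e-04] [0.39920791 0.3523541  0.12147429] [5.74666882e+00 3.02601536e+01 4.54334664e+00 6.42566963e+01
 2.61959858e-03 9.73490466e+01]
[217.67261462 220.97638755] [246.70387929 225.89505532]
```

View pics/probe.png

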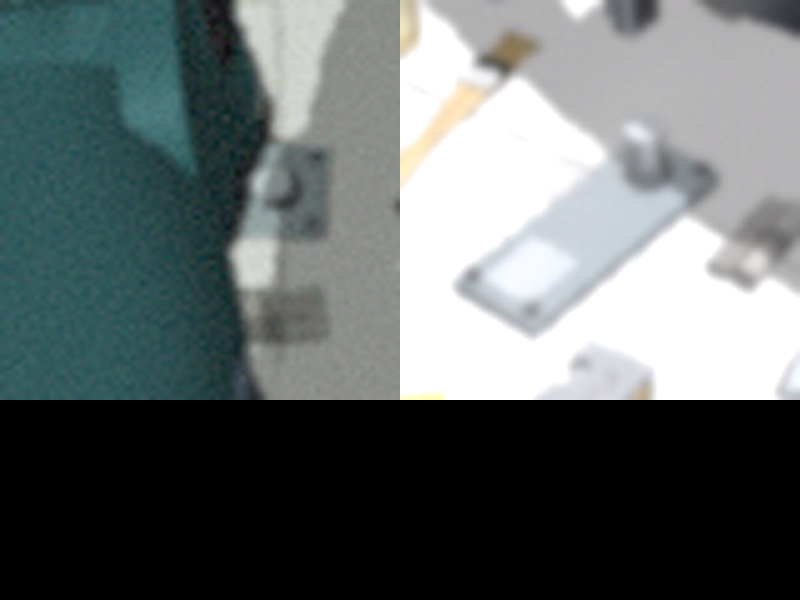

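The probe picture shows the shut fingertip at about (633,30), the screw head at about (640,132) and the bright pad centred at about (528,268), all in the scene half.

Run:
```python
from h import *
S=dict(np.load("scene1.npz"));T=dict(np.load("top.npz"))
su=lambda u,v:(200+(u-400+.5)/5-.5,220+(v+.5)/5-.5)
print("pad",ray(S,*su(528,268),.014))
for c in [(458,286),(532,332),(716,182)]:print("corner bottom/top",ray(S,*su(*c),.0),ray(S,*su(*c),.012))
for z in(.049,.056,.065):print("screw",z,ray(S,*su(640,132),z),ray(T,140+(426.5)/5-.5,210+83.5/5-.5,z))
```

```text
pad [0.64528401 0.23928616 0.014     ]
corner bottom/top [6.78444089e-01 2.61422270e-01 1.11022302e-16] [0.66929732 0.27025603 0.012     ]
corner bottom/top [6.21705622e-01 2.65713170e-01 1.11022302e-16] [0.61332926 0.27448866 0.012     ]
corner bottom/top [ 6.11232587e-01  1.10575817e-01 -1.11022302e-16] [0.60299843 0.1214578  0.012     ]
screw 0.049 [0.63844029 0.14471553 0.049     ] [0.63474907 0.13810798 0.049     ]
screw 0.056 [0.63312693 0.15114968 0.056     ] [0.63364795 0.13704491 0.056     ]
screw 0.065 [0.62629547 0.15942216 0.065     ] [0.63223222 0.13567811 0.065     ]
```

Request:
servo_tool(plan=[[[0,-0.003,-0.02,0,0],[0,-0.003,-0.04,0,0],[0,-0.003,-0.048,0,0],[0,-0.003,-0.05,0,0],[0,-0.003,-0.053,0,0],[0,-0.003,-0.053,0,0]]])

```text
time_s: 2.45
position: [0.6378, 0.1422, 0.0831]
ee_rot: [[0.029, 1.0, 0.001], [1.0, -0.029, 0.0], [0.0, 0.001, -1.0]]
force: [0.5, -0.2, -0.8]
grip_width: 0.0001
grip_force: 0.0
```

Request:
servo_tool(plan=[[[0,-0.002,-0.002,0,0],[0,-0.002,-0.004,0,0],[0,-0.002,-0.005,0,0],[0,-0.002,-0.006,0,0]]])

```text
time_s: 2.78
position: [0.6376, 0.1399, 0.0764]
ee_rot: [[0.029, 1.0, 0.0], [1.0, -0.029, 0.0], [0.0, 0.0, -1.0]]
force: [0.3, -0.1, -0.1]
grip_width: 0.0003
grip_force: 0.0
```

Request:
servo_tool(plan=[[[0,0,-0.001,0,0],[0,0,-0.002,0,0],[0,0,-0.003,0,0]]])

```text
time_s: 3.03
position: [0.6375, 0.14, 0.0732]
ee_rot: [[0.029, 1.0, 0.0], [1.0, -0.029, -0.0], [-0.0, 0.0, -1.0]]
force: [-0.7, -0.0, 0.1]
grip_width: 0.0004
grip_force: 0.0
```

Tip at z ≈ 0.059, no contact yet.

Request:
servo_tool(plan=[[[0,0,-0.001,0,0],[0,0,-0.002,0,0],[0,0,-0.003,0,0]]])

```text
time_s: 3.28
position: [0.6375, 0.14, 0.0701]
ee_rot: [[0.029, 1.0, -0.0], [1.0, -0.029, 0.0], [0.0, -0.0, -1.0]]
force: [0.3, 0.1, 0.4]
grip_width: -0.0002
grip_force: 0.0
```

Request:
servo_tool(plan=[[[0,0,-0.001,0,0],[0,0,-0.002,0,0]]])

```text
time_s: 3.45
position: [0.6375, 0.14, 0.0682]
ee_rot: [[0.029, 1.0, 0.0], [1.0, -0.029, -0.0], [-0.0, 0.0, -1.0]]
force: [-0.7, 0.0, -0.5]
grip_width: 0.0001
grip_force: 0.0
```

Request:
servo_tool(plan=[[[0,0,-0.001,0,0],[0,0,-0.002,0,0]]])

```text
time_s: 3.62
position: [0.6375, 0.14, 0.0662]
ee_rot: [[0.029, 1.0, -0.0], [1.0, -0.029, -0.0], [-0.0, -0.0, -1.0]]
force: [0.2, -0.5, 0.3]
grip_width: 0.0002
grip_force: 0.0
```

Request:
servo_tool(plan=[[[0,0,-0.001,0,0],[0,0,-0.002,0,0]]])

```text
time_s: 3.78
position: [0.6376, 0.14, 0.0646]
ee_rot: [[0.029, 1.0, 0.0], [1.0, -0.029, 0.0], [0.0, 0.0, -1.0]]
force: [-7.8, -0.3, 20.8]
grip_width: 0.0002
grip_force: 10.3
```

Contact came at TCP z ≈ 0.065, so the head is about 0.051 high, or 36–37 mm above the pad. That calls for 24 + 12. Next I fetch block_24.

Request:
servo_tool(plan=[[[0,0,0.03,0,0.03],[-0.01,0,0.06,0,0.055],[-0.04,0.003,0.08,-3,0.055],[-0.08,0.006,0.08,-7,0.055],[-0.12,0.009,0.08,-7,0.055],[-0.155,0.009,0.06,-7,0.055],[-0.1625,0.009,0.04,-7,0.055],[-0.1625,0.009,0.02,-7,0.055],[-0.1625,0.009,0.0,-7,0.055],[-0.1625,0.009,0.0,-7,0.055]]])

```text
time_s: 4.62
position: [0.4732, 0.1487, 0.0618]
ee_rot: [[0.151, 0.989, -0.004], [0.989, -0.151, -0.001], [-0.001, -0.004, -1.0]]
force: [-0.5, -0.3, -0.1]
grip_width: 0.0551
grip_force: 0.0
```

Run:
```python
from h import *
s=ctrl.get_state();print(s["time_s"],s["position"],s["grip_width"])
S=cam("scene");np.savez("scene2.npz",**S)
print(proj(S,s["position"]),proj(S,[.475,.1487,.024]))
cv2.imwrite("pics/g24.png",np.clip(cv2.resize(S["img"][230:330,225:345],(720,600),interpolation=cv2.INTER_CUBIC)*1.3,0,255))
```

```text
4.6167 [0.47317638 0.1487486  0.06178236] 0.055096324237844364
[295.97782526 265.80622392] [295.13730347 275.91989451][ WARN:0@1.224] global loadsave.cpp:1063 imwrite_ Unsupported depth image for selected encoder is fallbacked to CV_8U.
```

View pics/g24.png

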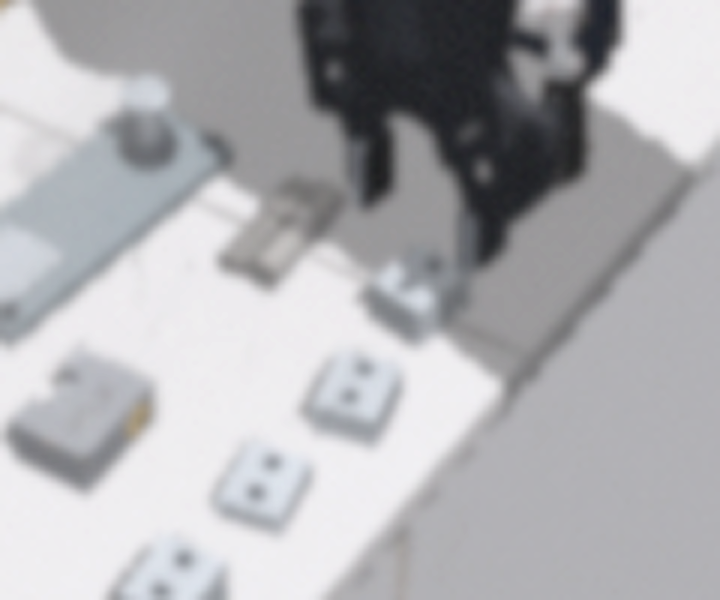

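Block_24 sits at about (418,285), right under the open fingers as predicted, and the other blocks are clear. I descend and grip.

Request:
servo_tool(plan=[[[0,0,-0.015,0,0.055],[0,0,-0.03,0,0.055],[0,0,-0.04,0,0.055],[0,0,-0.045,0,0.055],[0,0,-0.046,0,0.055],[0,0,-0.046,0,0.02],[0,0,-0.046,0,0.02],[0,0,-0.046,0,0.02],[0,0,-0.046,0,0.02],[0,0,-0.046,0,0.02],[0,0,-0.046,0,0.02]]])

```text
time_s: 5.58
position: [0.4756, 0.1491, 0.0194]
ee_rot: [[0.151, 0.989, 0.002], [0.989, -0.151, 0.0], [0.0, 0.002, -1.0]]
force: [-1.3, -0.3, 6.0]
grip_width: 0.0287
grip_force: 59.6
```

Request:
servo_tool(plan=[[[0,0,0.02,0,0.02],[0,0,0.05,0,0.02],[0.03,0.015,0.08,2,0.02],[0.06,0.035,0.08,4,0.02],[0.09,0.055,0.08,6,0.02],[0.12,0.075,0.08,6,0.02],[0.15,0.089,0.08,6,0.02],[0.168,0.089,0.06,6,0.02],[0.168,0.089,0.05,6,0.02],[0.168,0.089,0.05,6,0.02]]])

```text
time_s: 6.42
position: [0.6422, 0.2377, 0.0659]
ee_rot: [[0.047, 0.999, -0.004], [0.999, -0.047, -0.001], [-0.001, -0.004, -1.0]]
force: [-0.1, 0.2, -3.1]
grip_width: 0.0288
grip_force: 60.3
```

Run:
```python
from h import *
s=ctrl.get_state();print(s["time_s"],s["position"],s["ee_rot"][:,1],s["grip_width"],s["force"])
S=cam("scene");np.savez("scene3.npz",**S)
cv2.imwrite("pics/p24.png",cv2.resize(S["img"][200:300,180:300],(720,600),interpolation=cv2.INTER_CUBIC))
```

```text
6.4167 [0.64223759 0.23768451 0.06587995] [ 0.99890984 -0.04654799 -0.00352328] 0.02880798444926221 [-0.11432347  0.1746248  -3.11383335]
```

View pics/p24.png

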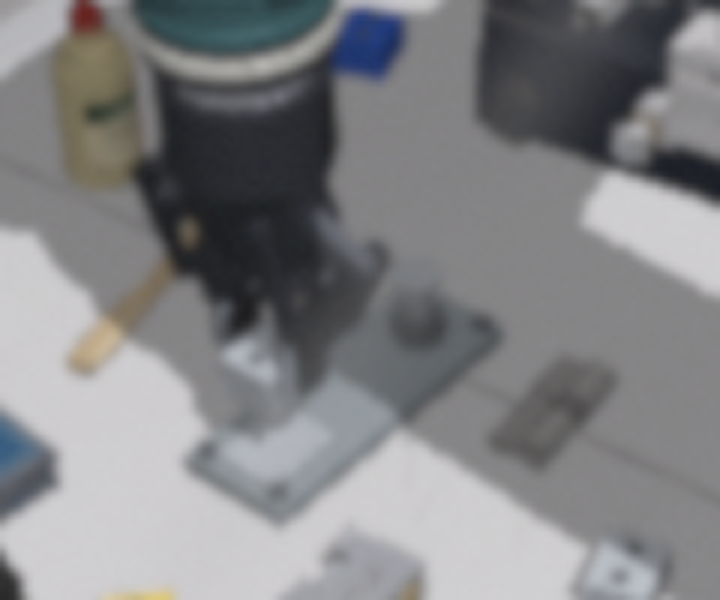

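The block is held upright above the pad, which shows at about (270,450). I lower it with a small correction.

Request:
servo_tool(plan=[[[0.0005,0.001,-0.015,0,0.02],[0.001,0.001,-0.024,0,0.02],[0.001,0.001,-0.029,0,0.02],[0.001,0.001,-0.031,0,0.02],[0.001,0.001,-0.032,0,0.02],[0.001,0.001,-0.032,0,0.02]]])

```text
time_s: 6.97
position: [0.644, 0.2389, 0.0368]
ee_rot: [[0.046, 0.999, 0.0], [0.999, -0.046, 0.0], [0.0, 0.0, -1.0]]
force: [0.3, 0.3, -2.5]
grip_width: 0.0287
grip_force: 60.4
```

Request:
servo_tool(plan=[[[0,0,-0.001,0,0.02],[0,0,-0.002,0,0.02],[0,0,-0.003,0,0.02]]])

```text
time_s: 7.22
position: [0.6441, 0.239, 0.0335]
ee_rot: [[0.046, 0.999, 0.0], [0.999, -0.046, 0.0], [0.0, 0.0, -1.0]]
force: [0.7, -0.0, -0.9]
grip_width: 0.0284
grip_force: 60.4
```

Request:
servo_tool(plan=[[[0,0,-0.001,0,0.02],[0,0,-0.001,0,0.04],[0,0,-0.001,0,0.048],[0,0,-0.001,0,0.048],[0,0,0.02,0,0.048],[0,0,0.05,0,0.055],[0,0,0.08,0,0.055]]])

```text
time_s: 7.8
position: [0.6435, 0.2388, 0.1136]
ee_rot: [[0.046, 0.999, -0.002], [0.999, -0.046, -0.0], [-0.0, -0.002, -1.0]]
force: [1.0, -0.3, 0.3]
grip_width: 0.0552
grip_force: 0.0
```

Request:
servo_tool(plan=[[[-0.035,0.008,0,4,0.055],[-0.07,0.016,0,8,0.055],[-0.105,0.024,0,12,0.055],[-0.14,0.032,-0.01,12,0.055],[-0.17,0.038,-0.03,12,0.055],[-0.1725,0.038,-0.05,12,0.055],[-0.1725,0.038,-0.05,12,0.055],[-0.1725,0.038,-0.05,12,0.055]]])

```text
time_s: 8.47
position: [0.4716, 0.2769, 0.0633]
ee_rot: [[-0.163, 0.987, -0.001], [0.987, 0.163, -0.0], [-0.0, -0.001, -1.0]]
force: [1.3, -1.3, 0.4]
grip_width: 0.055
grip_force: 0.0
```

Run:
```python
from h import *
s=ctrl.get_state();print(s["time_s"],s["position"],s["ee_rot"][:,1],s["grip_width"],s["force"])
S=cam("scene");np.savez("scene4.npz",**S)
o=lambda p:((p-[190,230])*6).round()
print(o(proj(S,s["position"])),o(proj(S,[.4715,.2773,.012])),o(proj(S,[.644,.239,.038])),o(proj(S,[.643,.238,.014])))
cv2.imwrite("pics/g12.png",np.clip(cv2.resize(S["img"][230:330,190:320],(780,600),interpolation=cv2.INTER_CUBIC)*1.2,0,255).astype(np.uint8))
```

```text
8.4667 [0.47155253 0.27693594 0.06334563] [ 9.86699644e-01  1.62552608e-01 -6.79729962e-04] 0.05498549912450036 [ 1.29051948 -1.29083104  0.38430134]
[471. 390.] [472. 476.] [210. 221.] [217. 260.]
```

View pics/g12.png

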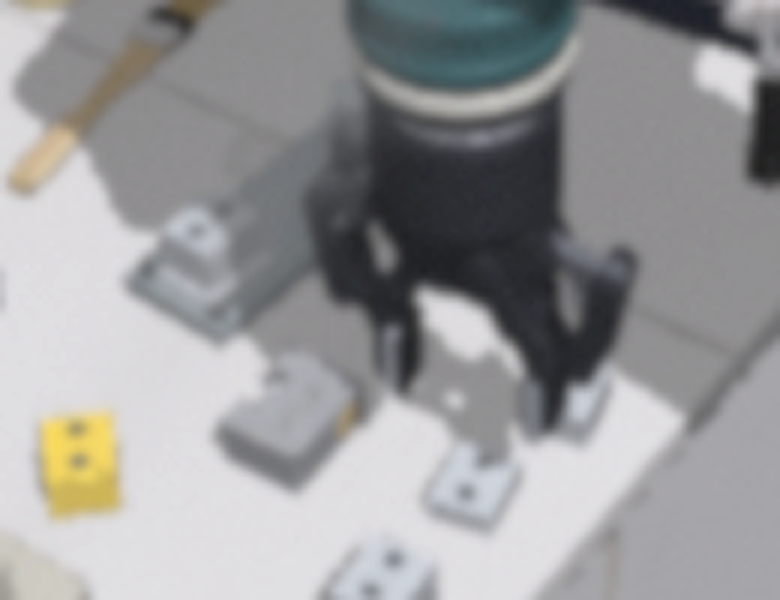

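Block_24 stands on the pad where predicted, dimple midpoint about (210,220). Block_12's midpoint is about (479,474), under the fingers. I grip it low.

Request:
servo_tool(plan=[[[0,-0.0015,-0.015,0,0.05],[0,-0.0015,-0.03,0,0.05],[0,-0.0015,-0.04,0,0.05],[0,-0.0015,-0.046,0,0.05],[0,-0.0015,-0.0475,0,0.05],[0,-0.0015,-0.0475,0,0.05],[0,-0.0015,-0.0475,0,0.02],[0,-0.0015,-0.0475,0,0.02],[0,-0.0015,-0.0475,0,0.02],[0,-0.0015,-0.0475,0,0.02],[0,-0.0015,-0.0475,0,0.02],[0,-0.0015,-0.0475,0,0.02]]])

```text
time_s: 9.52
position: [0.472, 0.2756, 0.0168]
ee_rot: [[-0.162, 0.987, 0.001], [0.987, 0.162, 0.0], [0.0, 0.002, -1.0]]
force: [-2.2, -1.8, 6.2]
grip_width: 0.0282
grip_force: 59.3
```

Request:
servo_tool(plan=[[[0,0,0.02,0,0.02],[0,0,0.05,0,0.02],[0.02,-0.004,0.08,-4,0.02],[0.055,-0.012,0.08,-8,0.02],[0.09,-0.02,0.08,-12,0.02],[0.125,-0.028,0.08,-12,0.02],[0.16,-0.0355,0.08,-12,0.02],[0.172,-0.0365,0.07,-12,0.02],[0.172,-0.0365,0.055,-12,0.02],[0.172,-0.0365,0.045,-12,0.02],[0.172,-0.0365,0.042,-12,0.02],[0.172,-0.0365,0.042,-12,0.02]]])

```text
time_s: 10.52
position: [0.6424, 0.2391, 0.0572]
ee_rot: [[0.046, 0.999, -0.002], [0.999, -0.046, -0.0], [-0.0, -0.002, -1.0]]
force: [0.7, -0.5, -0.4]
grip_width: 0.0282
grip_force: 59.8
```

Request:
servo_tool(plan=[[[0.001,0,-0.001,0,0.02],[0.001,0,-0.002,0,0.02],[0.001,0,-0.0025,0,0.02],[0.001,0,-0.003,0,0.02]]])

```text
time_s: 10.85
position: [0.6446, 0.2391, 0.0554]
ee_rot: [[0.046, 0.999, 0.001], [0.999, -0.046, 0.0], [0.0, 0.001, -1.0]]
force: [0.3, 0.1, -1.0]
grip_width: 0.028
grip_force: 59.8
```

Request:
servo_tool(plan=[[[0,0,-0.001,0,0.02],[0,0,-0.001,0,0.02],[0,0,-0.001,0,0.035],[0,0,-0.001,0,0.045],[0,0,-0.001,0,0.045],[0,0,0.02,0,0.045],[0,0,0.05,0,0.05],[-0.01,0,0.09,0,0.05],[-0.05,0,0.13,0,0.05],[-0.09,0,0.16,0,0.05],[-0.13,0,0.19,0,0.05],[-0.17,0,0.21,0,0.05]]])

```text
time_s: 11.85
position: [0.5027, 0.2388, 0.2486]
ee_rot: [[0.047, 0.999, 0.001], [0.999, -0.047, 0.0], [0.0, 0.001, -1.0]]
force: [0.8, 0.2, 0.2]
grip_width: 0.0499
grip_force: 0.0
```

Request:
servo_tool(plan=[[[-0.03,-0.02,0.02,0,0.05],[-0.06,-0.045,0.04,0,0.05],[-0.09,-0.075,0.05,0,0.05],[-0.1,-0.115,0.05,3,0.05],[-0.1,-0.155,0.05,6,0.05],[-0.1,-0.195,0.05,9,0.05],[-0.1,-0.235,0.05,12,0.05],[-0.1,-0.275,0.05,15,0.05],[-0.1,-0.315,0.05,18,0.05],[-0.1,-0.355,0.05,21,0.05],[-0.1,-0.395,0.05,23,0.05],[-0.1,-0.435,0.05,23,0.05]]])

```text
time_s: 12.85
position: [0.4032, -0.1981, 0.2974]
ee_rot: [[-0.349, 0.937, 0.001], [0.937, 0.349, -0.0], [-0.001, 0.0, -1.0]]
force: [2.3, 0.2, 0.6]
grip_width: 0.0499
grip_force: 0.0
```

Request:
servo_tool(plan=[[[0,-0.04,0,0,0.05],[0,-0.08,0,0,0.05],[0,-0.12,0,0,0.05],[0.03,-0.15,0,0,0.05],[0.06,-0.18,0,0,0.05],[0.09,-0.21,-0.02,0,0.05],[0.106,-0.24,-0.05,0,0.05],[0.106,-0.24,-0.09,0,0.05],[0.106,-0.24,-0.13,0,0.05],[0.106,-0.24,-0.17,0,0.05],[0.106,-0.24,-0.2,0,0.05],[0.106,-0.24,-0.2,0,0.05]]])

```text
time_s: 13.85
position: [0.5075, -0.4337, 0.0908]
ee_rot: [[-0.347, 0.938, -0.006], [0.938, 0.347, 0.007], [0.009, -0.004, -1.0]]
force: [-0.7, 1.1, -0.8]
grip_width: 0.0503
grip_force: 0.0
```

Run:
```python
from h import *
s=ctrl.get_state();print(s["time_s"],s["position"],s["ee_rot"][:,1],s["grip_width"],s["force"])
S=cam("scene");T=cam("top");np.savez("scene5.npz",**S);np.savez("top5.npz",**T)
o=lambda p,a,k:((p-a)*k).round()
print("tcp",o(proj(T,s["position"]),[370,230],5),"stack exp",o(proj(T,[.644,.239,.05]),[170,210],5)+[400,0],o(proj(S,[.644,.239,.05]),[190,230],5)+[400,300])
e=lambda i,w,h:np.clip(cv2.resize(i,(w,h),interpolation=cv2.INTER_CUBIC)*1.2,0,255).astype(np.uint8)
out=np.zeros((600,800,3),np.uint8)
out[:400,:400]=e(T["img"][230:310,370:450],400,400)
out[:300,400:]=e(T["img"][210:270,170:250],400,300)
out[300:,400:]=e(S["img"][230:290,190:270],400,300)
cv2.imwrite("pics/bar.png",out)
```

```text
13.85 [ 0.50749665 -0.43366486  0.09076267] [ 0.93769067  0.34745231 -0.00361799] 0.05028050057982628 [-0.67098456  1.13863775 -0.84280549]
tcp [231. 161.] stack exp [514.  70.] [573. 468.]
```

View pics/bar.png

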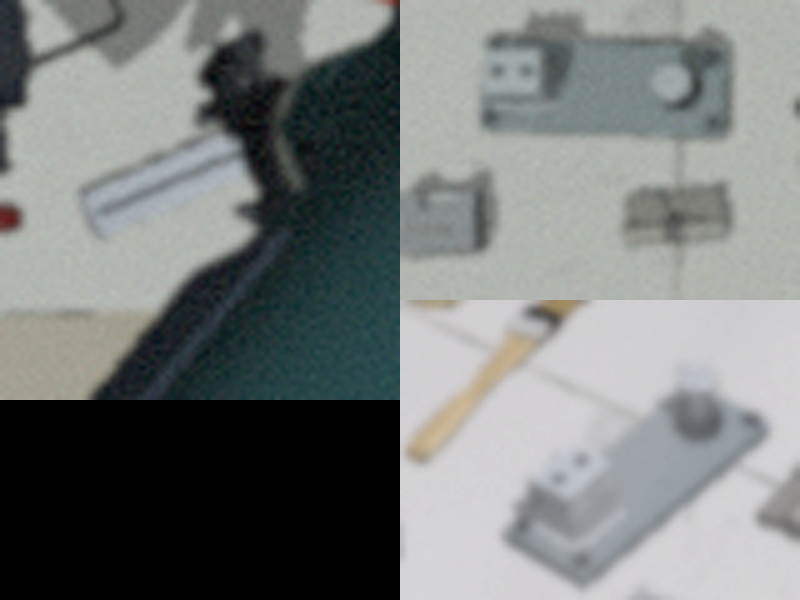

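The top view shows the bar's left-end corners at (80,190) and (102,237), with the line running (100,212)→(240,152). The stack's dimples at (513,71) and (570,468) match expectation. The screw is at (676,85), the pad front edge at row 107, and the pad near corner at (577,552) in the scene half.

Run:
```python
from h import *
S=dict(np.load("scene5.npz"));T=dict(np.load("top5.npz"))
b=lambda u,v:(370+(u+.5)/5-.5,230+(v+.5)/5-.5)
t=lambda u,v:(170+(u-400+.5)/5-.5,210+(v+.5)/5-.5)
s=lambda u,v:(190+(u-400+.5)/5-.5,230+(v-300+.5)/5-.5)
e=ray(T,*b(91,213.5),.01);p=ray(T,*b(100,212),.01);q=ray(T,*b(240,152),.01);d=(q-p)/np.linalg.norm(q-p)
print("bar end",e,"dir",d,"centre",e+.075*d, "via line",p+d*((e-p)@d+.075))
print("pad front",ray(T,*t(520,107),.014),"pad corner scene",ray(S,*s(577,552),.014))
print("stack",ray(T,*t(513,71),.05),ray(S,*s(570,468),.05),"screw",ray(T,*t(676,85),.051),ray(S,*s(696,380),.051))
for c in [(485,129),(727,136),(490,38),(727,43)]:print("edge",ray(T,*t(*c),.012))
```

```text
bar end [ 0.48201278 -0.36993992  0.01      ] dir [ 0.36536757 -0.93086333  0.        ] centre [ 0.50941535 -0.43975467  0.01      ] via line [ 0.50818243 -0.4402386   0.01      ]
pad front [0.62701389 0.24425959 0.014     ] pad corner scene [0.62869516 0.26001436 0.014     ]
stack [0.64468246 0.24065976 0.05      ] [0.64744276 0.2395035  0.05      ] screw [0.63316811 0.13780051 0.051     ] [0.63517872 0.14324241 0.051     ]
edge [0.61351752 0.26714714 0.012     ]
edge [0.60530996 0.11075256 0.012     ]
edge [0.67309095 0.26511447 0.012     ]
edge [0.66601681 0.1106443  0.012     ]
```

Request:
servo_tool(plan=[[[0.001,-0.003,-0.02,1,0.05],[0.001,-0.003,-0.04,1,0.05],[0.001,-0.003,-0.06,1,0.05],[0.001,-0.003,-0.06,1,0.05],[0.001,-0.003,-0.06,1,0.05]]])

```text
time_s: 14.37
position: [0.5114, -0.4397, 0.0392]
ee_rot: [[-0.364, 0.931, 0.001], [0.931, 0.364, -0.001], [-0.002, 0.001, -1.0]]
force: [1.0, -0.8, 0.7]
grip_width: 0.0501
grip_force: 0.0
```

Request:
servo_tool(plan=[[[-0.002,0,-0.01,0,0.045],[-0.002,0,-0.018,0,0.045],[-0.002,0,-0.021,0,0.045],[-0.002,0,-0.021,0,0.045],[-0.002,0,-0.021,0,0.045]]])

```text
time_s: 14.78
position: [0.5088, -0.4391, 0.0163]
ee_rot: [[-0.364, 0.931, -0.0], [0.931, 0.364, 0.0], [0.0, -0.0, -1.0]]
force: [0.8, -0.0, -0.4]
grip_width: 0.0452
grip_force: 0.0
```

Request:
servo_tool(plan=[[[0,0,-0.001,0,0.02],[0,0,-0.001,0,0.02],[0,0,-0.001,0,0.02],[0,0,-0.001,0,0.02],[0,0,-0.001,0,0.02],[0,0,-0.001,0,0.02],[0,0,-0.001,0,0.02]]])

```text
time_s: 15.37
position: [0.509, -0.4393, 0.0158]
ee_rot: [[-0.364, 0.931, 0.001], [0.931, 0.364, -0.001], [-0.001, 0.0, -1.0]]
force: [-1.1, 1.1, 5.6]
grip_width: 0.0278
grip_force: 60.1
```

Request:
servo_tool(plan=[[[0,0,0.01,0,0.02],[0,0,0.03,0,0.02],[0,0,0.06,0,0.02],[0,0,0.1,0,0.02],[0,0,0.14,0,0.02],[0,0,0.18,0,0.02],[-0.02,0,0.22,0,0.02],[-0.05,0,0.26,0,0.02],[-0.09,0.01,0.28,0,0.02],[-0.12,0.03,0.29,0,0.02],[-0.12,0.03,0.29,0,0.02]]])

```text
time_s: 16.28
position: [0.3855, -0.4075, 0.3092]
ee_rot: [[-0.363, 0.932, 0.002], [0.932, 0.363, -0.003], [-0.004, 0.0, -1.0]]
force: [-0.8, 0.2, -1.8]
grip_width: 0.0278
grip_force: 59.7
```

Request:
servo_tool(plan=[[[0,0.03,0,0,0.02],[0,0.065,0,0,0.02],[0,0.1,0,-2,0.02],[0,0.135,0,-4,0.02],[0,0.17,0,-6,0.02],[0,0.205,0,-9,0.02],[0,0.24,0,-12,0.02],[0,0.275,0,-15,0.02],[0,0.31,0,-18,0.02],[0,0.345,0,-21,0.02],[0,0.38,0,-24,0.02],[0,0.415,0,-24,0.02]]])

```text
time_s: 17.28
position: [0.3881, 0.0077, 0.3057]
ee_rot: [[0.05, 0.999, 0.001], [0.999, -0.05, -0.0], [-0.0, 0.001, -1.0]]
force: [1.4, 0.2, -2.6]
grip_width: 0.0279
grip_force: 59.7
```

Request:
servo_tool(plan=[[[0,0.035,0,0,0.02],[0,0.07,0,0,0.02],[0,0.105,0,0,0.02],[0,0.14,0,0,0.02],[0.01,0.17,0,0,0.02],[0.04,0.185,0,0,0.02],[0.07,0.185,-0.01,0,0.02],[0.1,0.185,-0.03,0,0.02],[0.13,0.185,-0.05,0,0.02],[0.13,0.185,-0.05,0,0.02]]])

```text
time_s: 18.12
position: [0.5216, 0.1907, 0.251]
ee_rot: [[0.047, 0.999, -0.004], [0.999, -0.047, -0.001], [-0.001, -0.004, -1.0]]
force: [-0.8, -1.3, -3.7]
grip_width: 0.0279
grip_force: 60.0
```

Request:
servo_tool(plan=[[[0.03,0,-0.02,0,0.02],[0.06,-0.001,-0.04,0,0.02],[0.09,-0.001,-0.06,0,0.02],[0.115,-0.001,-0.08,0,0.02],[0.118,-0.001,-0.11,0,0.02],[0.118,-0.001,-0.14,0,0.02],[0.118,-0.001,-0.16,0,0.02],[0.118,-0.001,-0.167,0,0.02],[0.118,-0.001,-0.17,0,0.02],[0.118,-0.001,-0.17,0,0.02],[0.118,-0.001,-0.17,0,0.02]]])

```text
time_s: 19.03
position: [0.6374, 0.1902, 0.0868]
ee_rot: [[0.046, 0.999, 0.002], [0.999, -0.046, 0.0], [0.0, 0.002, -1.0]]
force: [-0.6, -0.3, -2.0]
grip_width: 0.028
grip_force: 60.1
```

Request:
servo_tool(plan=[[[0.002,0,-0.005,0,0.02],[0.003,0,-0.01,0,0.02],[0.003,0,-0.014,0,0.02],[0.003,0,-0.016,0,0.02],[0.003,0,-0.017,0,0.02],[0.003,0,-0.017,0,0.02]]])

```text
time_s: 19.53
position: [0.6396, 0.1899, 0.0679]
ee_rot: [[0.046, 0.999, -0.0], [0.999, -0.046, -0.0], [-0.0, -0.0, -1.0]]
force: [-0.8, 1.3, -1.4]
grip_width: 0.028
grip_force: 60.2
```

Request:
servo_tool(plan=[[[0.001,0,-0.001,0,0.02],[0.001,0,-0.0015,0,0.02],[0.001,0,-0.0015,0,0.02]]])

```text
time_s: 19.78
position: [0.6409, 0.19, 0.0666]
ee_rot: [[0.046, 0.999, 0.0], [0.999, -0.046, 0.0], [0.0, 0.0, -1.0]]
force: [0.3, -0.1, -1.5]
grip_width: 0.0283
grip_force: 60.2
```

Request:
servo_tool(plan=[[[0,0,-0.0005,0,0.02],[0,0,-0.001,0,0.02],[0,0,-0.001,0,0.02]]])

```text
time_s: 20.03
position: [0.6409, 0.19, 0.0661]
ee_rot: [[0.046, 0.999, 0.001], [0.999, -0.046, 0.0], [0.0, 0.001, -1.0]]
force: [-0.9, 0.3, 3.4]
grip_width: 0.0281
grip_force: 60.8
```

Contact: force is now +3.4 N. I release and withdraw.

Request:
servo_tool(plan=[[[0,0,0,0,0.035],[0,0,0,0,0.045],[0,0,0,0,0.045],[0,0,0,0,0.045],[0,0,0.01,0,0.045],[0,0,0.03,0,0.045],[0,0,0.06,0,0.045],[-0.01,0,0.1,0,0.05],[-0.04,0,0.14,0,0.05],[-0.07,0,0.17,0,0.05],[-0.11,0,0.18,0,0.05],[-0.15,0,0.18,0,0.05]]])

```text
time_s: 21.03
position: [0.4962, 0.1901, 0.2487]
ee_rot: [[0.047, 0.999, 0.005], [0.999, -0.047, 0.001], [0.001, 0.005, -1.0]]
force: [-0.7, 0.9, 0.6]
grip_width: 0.0502
grip_force: 0.0
```

Request:
servo_tool(plan=[[[-0.03,-0.03,0.02,0,0.05],[-0.06,-0.07,0.04,0,0.05],[-0.08,-0.11,0.06,0,0.05],[-0.08,-0.15,0.06,0,0.05],[-0.08,-0.19,0.06,0,0.05],[-0.08,-0.23,0.06,0,0.05],[-0.08,-0.23,0.06,0,0.05],[-0.08,-0.23,0.06,0,0.05]]])

```text
time_s: 21.7
position: [0.416, -0.043, 0.3062]
ee_rot: [[0.051, 0.999, 0.001], [0.999, -0.051, -0.001], [-0.001, 0.001, -1.0]]
force: [-0.9, 0.1, -0.8]
grip_width: 0.0501
grip_force: 0.0
```

Run:
```python
from h import *
s=ctrl.get_state();print(s["time_s"],s["position"],s["force"])
S=cam("scene");T=cam("top");np.savez("scene6.npz",**S);np.savez("top6.npz",**T)
for y in(-75,75):
  for x in (-15,15):
    X=[.6412+.0499*y/50*.05+x/1000,.1895+y/1000,.061]
    print(((proj(T,X)-[170,210])*5).round(),((proj(S,X)-[190,220])*5).round()+[400,0])
e=lambda i,w,h:np.clip(cv2.resize(i,(w,h),interpolation=cv2.INTER_CUBIC)*1.2,0,255).astype(np.uint8)
out=np.zeros((400,800,3),np.uint8)
out[:400,:400]=e(T["img"][210:290,170:250],400,400)
out[:400,400:]=e(S["img"][220:300,190:270],400,400)
cv2.imwrite("pics/final.png",out)
```

```text
21.7 [ 0.4160028  -0.04300701  0.30620309] [-0.90092374  0.09134369 -0.79127395]
[309.  97.] [742.  96.]
[309.  49.] [700.  77.]
[68. 91.] [561. 240.]
[69. 43.] [518. 218.]
```

View pics/final.png

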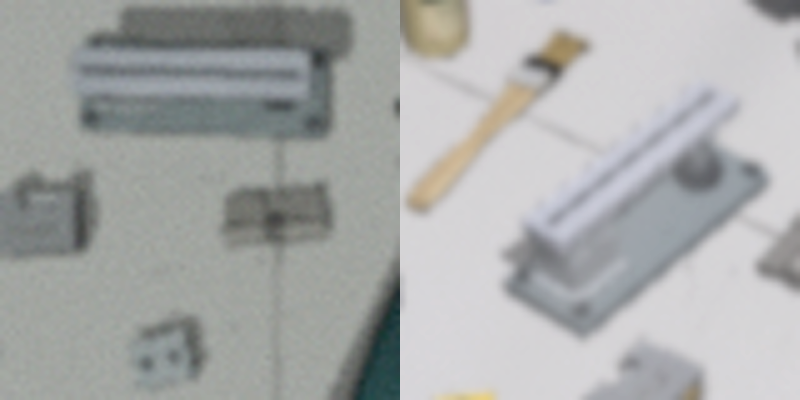

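The bar lies level across the stack and the screw. Its corners are within about 6 crop pixels (roughly 4 mm) of prediction, and the padlock and cylinder are unmoved.

```bash
python3 -c "
from station import ctrl
print(ctrl.close_job())"
```

```text
the job is handed in; nothing more can be done
None
```

I stacked block_24 and block_12 (36 mm, against a probed screw height of about 36.6 mm) on the pad and laid the rest bar across the stack and the screw. In the last pictures it looks level and centred to within about 4 mm; I handed the job in at about 22 s, and no verdict was returned.

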